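Nest the cake tins away, plain and non-stick apart

TASK

Baking class is over: nest the round tins for storage as two sets, one bare aluminium and one black non-stick, so that the coating is not scratched. Leave the two big tins where they stand; put the middle-sized tin of the same finish into the middle of each, then the small tall mould of the same finish into the middle of that, every one upright and flat on the floor of the tin around it. Set them down gently without dropping them, and leave the jar, the ramekin and the timer alone.

Things in the scene. Friction and masses are not known exactly. Their poses are not given: they have to be found in the camera images.
- big_plain: the big plain silvery aluminium cake tin, round and open: straight wall 153 mm across outside and 3 mm thick, 50 mm high, inside 147 mm across, floor 3 mm thick, rolled rim 8 mm wide (147 to 163 mm across) and 8 mm high. It stands on the table from the start and stays there. Origin: centre of the underside; z up through the mouth. 0.2 to 0.3 kg.
- big_dark: the big black non-stick coated cake tin, round and open: straight wall 153 mm across outside and 3 mm thick, 50 mm high, inside 147 mm across, floor 3 mm thick, rolled rim 8 mm wide (147 to 163 mm across) and 8 mm high. It stands on the table from the start and stays there. Origin: centre of the underside; z up through the mouth. 0.2 to 0.3 kg.
- mid_plain: the middle plain silvery aluminium cake tin, round and open: straight wall 100 mm across outside and 3 mm thick, 64 mm high, inside 94 mm across, floor 3 mm thick, rolled rim 8 mm wide (94 to 110 mm across) and 8 mm high at the top, strong enough to be pinched anywhere with one finger inside and one outside. Standing in the big tin its rim is 17 mm above the big tin's. Origin: centre of the underside; z up through the mouth. 0.1 to 0.17 kg.
- mid_dark: the middle black non-stick coated cake tin, round and open: straight wall 100 mm across outside and 3 mm thick, 64 mm high, inside 94 mm across, floor 3 mm thick, rolled rim 8 mm wide (94 to 110 mm across) and 8 mm high at the top, strong enough to be pinched anywhere with one finger inside and one outside. Standing in the big tin its rim is 17 mm above the big tin's. Origin: centre of the underside; z up through the mouth. 0.1 to 0.17 kg.
- mini_plain: the small plain silvery aluminium pudding mould, a tall smooth open beaker: 80 mm high, 45 mm across at the foot, widening to 56 mm, with a rolled rim 62 mm across outside (51 mm inside), 7 mm high; wall 2.5 mm, floor 3 mm. It can be gripped from above across the rim. Standing in the middle tin its rim is 19 mm above that tin's. Origin: centre of the underside; z up through the mouth. 0.05 to 0.09 kg.
- mini_dark: the small black non-stick coated pudding mould, a tall smooth open beaker: 80 mm high, 45 mm across at the foot, widening to 56 mm, with a rolled rim 62 mm across outside (51 mm inside), 7 mm high; wall 2.5 mm, floor 3 mm. It can be gripped from above across the rim. Standing in the middle tin its rim is 19 mm above that tin's. Origin: centre of the underside; z up through the mouth. 0.05 to 0.09 kg.
- jar: bystander: amber glass storage jar with a steel lid, 68 mm across, 94 mm high, standing; origin: centre of the underside. To be left alone.
- ramekin: bystander: blue fluted ceramic ramekin, 80 mm across, 45 mm high, standing; origin: centre of the underside. To be left alone.
- timer: bystander: round red and white kitchen timer, 66 mm across, 46 mm high; origin: centre of the underside. To be left alone.
Things that resemble listed ones, but are neither listed nor needed, are in the scene too. Leave any orange look-alike of the mid_dark alone.

How it is judged:
At the end, for the whole second after the job is handed in: Middle tin in the big tin and small mould in the middle tin of its finish, for both finishes: centres within 15 mm sideways, underside on the inner floor (within 7 mm of the outer tin's underside), upright within 0.06 rad, at rest; big tins flat on the table (horizontal distance between mid_plain and big_plain below 0.015 m and z of mid_plain in the frame of big_plain between 0 and 0.007 m and angle between each of mid_plain, mini_plain, big_plain, mid_dark, mini_dark, big_dark's own z axis and vertical below 0.06 rad and linear speed of each of mid_plain, mini_plain, big_plain, mid_dark, mini_dark, big_dark below 0.02 m/s and angular speed of each of mid_plain, mini_plain, mid_dark, mini_dark below 0.2 rad/s and horizontal distance between mini_plain and mid_plain below 0.015 m and z of mini_plain in the frame of mid_plain between 0 and 0.007 m and height (world z) of each of big_plain, big_dark below 0.006 m and horizontal distance between mid_dark and big_dark below 0.015 m and z of mid_dark in the frame of big_dark between 0 and 0.007 m and horizontal distance between mini_dark and mid_dark below 0.015 m and z of mini_dark in the frame of mid_dark between 0 and 0.007 m); the robot touches nothing.
It fails at once if a big tin is shifted more than 40 mm from where it stood (distance of any of big_plain, big_dark from where it was at the start of the episode above 0.04 m).
It fails at once if a middle tin or small mould is dropped or thrown: it moves faster than 0.75 m/s with no finger on it (a free fall of about 30 mm) ((linear speed of mid_plain above 0.75 m/s and contact force between the fingers and mid_plain below 0.05 N) or (linear speed of mid_dark above 0.75 m/s and contact force between the fingers and mid_dark below 0.05 N) or (linear speed of mini_plain above 0.75 m/s and contact force between the fingers and mini_plain below 0.05 N) or (linear speed of mini_dark above 0.75 m/s and contact force between the fingers and mini_dark below 0.05 N)).
It fails at once if the jar, ramekin or timer is pushed more than 30 mm or tipped (distance of any of jar, ramekin, timer from where it was at the start of the episode above 0.03 m or angle between any of jar, ramekin, timer's own z axis and vertical above 0.3 rad).
It also fails if it takes over 118 s, if anything falls off the work surface, if the arm or the gripper's body presses on something with over 40 N, if the wrist force passes 120 N, or if a joint passes its speed limit or range.

ROBOT

A 7-joint arm with a two-finger parallel gripper is mounted at the origin on the work surface. World frame = base frame: x ahead of the robot, y to its left, z up, the work surface at z = 0. Lengths are in m, angles in rad, forces in N, time in s.
With the tool pointing down it reaches from about 0.425 to 0.875 m from the base axis. Payload 4.7 kg.
Tool frame: the origin (TCP) lies midway between the tips of the shut fingers; the grasp point (between the pads) lies 19 mm behind it; z points along the fingers, y is the line along which they close (so a half turn about z gives the same grasp; the last joint's range is limited). The gripper opens to 85 mm and grips with 20 to 120 N. Pads are 22 mm wide; open, the fingers measure 114 mm over their backs; the gripper's body (76 mm by 85 mm) begins 54 mm behind the grasp point. The pads swing forward as they close: fully open they stand 13 mm farther back than shut.
Start: joints at [-1.278, 0.321, -0.07, 1.45, 0.023, 1.371, -0.057], TCP at [0.179, 0.625, 0.231] pointing down, gripper open.
Joint ranges: [-2.86, 2.86], [-0.3, 2.09], [-1.38, 1.24], [0.06, 2.45], [-1.56, 4.7], [0.09, 2.05], [-2.69, 2.69]. Speed limits (rad/s): [2.57, 2.57, 3.14, 3.14, 3.14, 3.14, 3.14].

INTERFACE

Orientations are given as a rotation vector (axis times angle).
In Python, from cell import ctrl, eoat, viewer, spotter gives the robot as it stands. The module is installed in compiled form; this text tells all that it offers. Calls block until the motion is done:
- ctrl.move_ptp(position, orientation): joint-space move of the TCP to a pose.
- ctrl.servo_line(position, attitude=None, rate=0.15, stop_force=None): straight line of the TCP; attitude=None keeps the orientation; rate is the mean speed in m/s. With stop_force (N) it stops when the force on the tool has changed by that much, and returns True; else False.
- ctrl.move_joints(angles): joint-space move.
- eoat.command_gripper(opening): finger opening in m; the grip force is fixed at half the most; returns when the fingers have stopped.
- ctrl.hold(seconds).
- ctrl.solve_ik(position, orientation): joint angles nearest the present ones, or None.
- ctrl.state(): the state.
- viewer.get_image(name): name is "scene" or "side" or "wrist"; returns the picture (480x640x3 uint8, red, green, blue); there is no depth.
- viewer.camera_info(name): a dict with "fovy" (degrees; the focal length in pixels is half the picture's height over the tangent of half this angle, whatever the lens; pixels are square), "cx", "cy" (the principal point, pixels), "k1" (the pictures are not rectified: a ray, as slopes to the right and down, at radius r is drawn at 1 + k1 r^2 times it, then the intrinsics apply), "eye" and "rotation" of the camera in the world; the wrist camera has in their place "tool_from_camera" (4x4, takes a point from camera to tool coordinates, whose origin is the TCP and whose axes are the flange's). Camera axes: x right, y down, z forward; pixel columns grow to the right and rows downward; lengths in m; the calibration is good to about 2 mm. A picture is of the moment at which its call begins: read the wrist's pose just before it. camera_info takes no time and is no camera call.
A pose or a line that the arm cannot do raises ctrl.PlanningError and nothing moves.
- ctrl.hand_in(): hands the job in; it is judged then, once.
Trained networks look in the newest picture that a camera, given by its name, has taken for a name from the list of things; names that differ only in an ending like _2 or _b are one class to them, and where a whole thing is asked for, a point or a joint stands for the part that bears it (a point fixed in the world has none). Each returns a list of dicts, best first, with "confidence" (0 to 1); they miss things now and then, are a little off and sometimes report something else, mostly with a low value. They report only what shows in the picture. A call takes as long as a camera call. They do not tell look-alikes from the thing itself.
- spotter.boxes_of(camera, thing): "rect" ([left, top, right, bottom] in pixels, round what is visible of it).
- spotter.spot_point(camera, thing): "position" ([column, row] in pixels: a listed point, or the origin of a listed thing).
The state is a dict: "clock": time; "joint_positions": joint angles; "dq": joint speeds; "effort": joint torques, N m; "eef_pos": TCP position; "orientation": TCP orientation; "wrist_force": force on the tool from outside, world axes, zero at the start; "torque": the same for the moment, N m; "gripper_width": finger opening in m; "finger_force": force on a finger pad.
Only numpy, scipy, OpenCV 4.12 (cv2) and the standard library are available. Lean on these libraries where they do the work, as an engineer would, in place of code of your own. Each camera call takes 0.05 s, during which the arm holds its last target. There are 200 camera calls.

## Working session

There is one attempt and no reset: what is moved stays moved. The work goes in short steps, each a Python script; the robot and the scene stay as the last script left them, time stands still between calls to the robot, and variables do not carry over. Pictures are saved under pics/ and viewed, at most 14 in all, crops included, and the job is handed in when it is done.

```bash
mkdir -p pics; cat > h.py <<'E'
import numpy as np, cv2
from cell import ctrl, eoat, viewer, spotter
from scipy.spatial.transform import Rotation as R
def cam(name, st=None):
    i=viewer.camera_info(name)
    f=240/np.tan(np.radians(i["fovy"])/2)
    if "eye" in i: eye=np.array(i["eye"]); Rm=np.array(i["rotation"])
    else:
        st=st or ctrl.state(); T=np.array(i["tool_from_camera"])
        Rt=R.from_rotvec(st["orientation"]).as_matrix()
        eye=np.array(st["eef_pos"])+Rt@T[:3,3]; Rm=Rt@T[:3,:3]
    if Rm.shape!=(3,3): Rm=R.from_rotvec(Rm).as_matrix()
    return f,i["cx"],i["cy"],i["k1"],eye,Rm
def ground(c,uv,z):
    f,cx,cy,k,eye,Rm=c
    d=np.array([(uv[0]-cx)/f,(uv[1]-cy)/f]); s=d.copy()
    for _ in range(20): s=d/(1+k*(s@s))
    r=Rm@np.array([s[0],s[1],1]); return eye+r*(z-eye[2])/r[2]
def project(c,P):
    f,cx,cy,k,eye,Rm=c
    p=(np.atleast_2d(P)-eye)@Rm; s=p[:,:2]/p[:,2:]
    s=s*(1+k*(s**2).sum(1,keepdims=True)); return s*f+[cx,cy]
def snap(name,fn=None):
    st=ctrl.state(); im=viewer.get_image(name)
    if fn: cv2.imwrite('pics/'+fn,im[:,:,::-1])
    return im,cam(name,st)
E
python3 - <<'E'
from h import *
print(ctrl.state()); print(viewer.camera_info("scene"));print(viewer.camera_info("wrist"))
for n in ("scene","side"):
    im,c=snap(n,n+"0.png"); print(n,c[4])
    for t in "big_plain big_dark mid_plain mid_dark mini_plain mini_dark jar ramekin timer".split():
        for d in spotter.spot_point(n,t):
            if d["confidence"]>.2: print(t,np.round(d["confidence"],2),np.round(d["position"]),np.round(ground(c,d["position"],0)[:2],3))
E
```

```text
{'clock': 0.0, 'joint_positions': array([-1.27792035,  0.32182067, -0.07013869,  1.45167704,  0.02261336,
        1.37079189, -0.05691519]), 'dq': array([ 0.00092674,  0.0012964 ,  0.00087824, -0.00142372, -0.00194611,
        0.0001239 ,  0.00128539]), 'effort': array([ 5.36750013e-04, -4.93578315e+01, -3.81944189e-01, -3.14332116e+01,
        1.30749194e-02,  1.16905896e-02, -2.19012742e-05]), 'eef_pos': array([0.17873799, 0.62438292, 0.23022441]), 'orientation': array([-4.36351873e-01, -3.11096706e+00,  2.98599108e-03]), 'wrist_force': array([ 0.6372532 ,  0.22286381, -0.66191332]), 'torque': array([-0.03180812, -0.03032015, -0.01324552]), 'finger_force': 0.0, 'gripper_width': 0.0855122708084254}
{'fovy': 51.642095874274375, 'cx': 329.7868449144053, 'cy': 241.18563149506542, 'k1': -0.058239595734674646, 'eye': array([1.37161781, 0.43850434, 0.87770883]), 'rotation': array([-1.18798142, -2.22603378,  1.04849291])}
{'fovy': 66.7757879756144, 'cx': 314.52566027325827, 'cy': 232.68313059424702, 'k1': -0.0431915750183107, 'tool_from_camera': array([[ 6.59191273e-04, -9.44877468e-01, -3
[... 902 characters left out ...]
.687 -0.382]
side [-0.01328422 -1.45950611  1.35523005]
big_plain 0.62 [337. 199.] [0.626 0.149]
big_dark 0.74 [374. 248.] [ 0.647 -0.129]
mid_plain 0.92 [318. 279.] [ 0.428 -0.201]
mid_plain 0.37 [338. 200.] [0.628 0.143]
mid_dark 0.96 [359. 318.] [ 0.485 -0.39 ]
mid_dark 0.94 [360. 365.] [ 0.425 -0.544]
mid_dark 0.89 [368. 410.] [ 0.389 -0.68 ]
mid_dark 0.88 [317. 334.] [ 0.352 -0.404]
mini_plain 0.67 [278. 202.] [0.425 0.205]
mini_dark 0.54 [278. 166.] [0.489 0.413]
jar 0.86 [300. 241.] [ 0.431 -0.017]
jar 0.49 [419. 296.] [ 0.689 -0.373]
ramekin 0.57 [332. 165.] [0.684 0.352]
ramekin 0.38 [275. 200.] [0.42 0.22]
timer 0.65 [363. 316.] [ 0.5   -0.387]
timer 0.6 [419. 298.] [ 0.685 -0.379]
```

View pics/scene0.png

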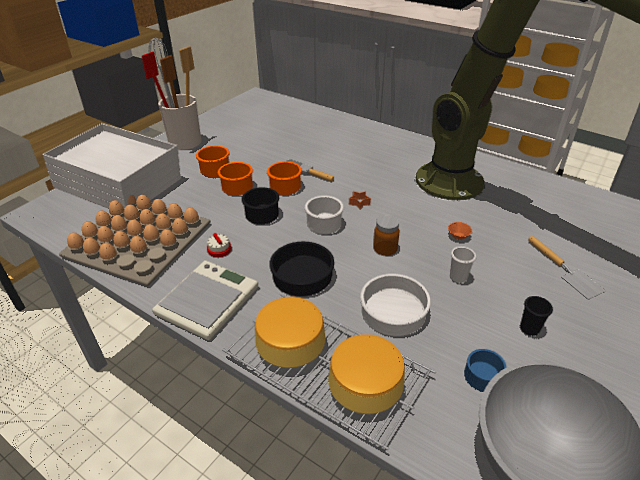

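View pics/side0.png

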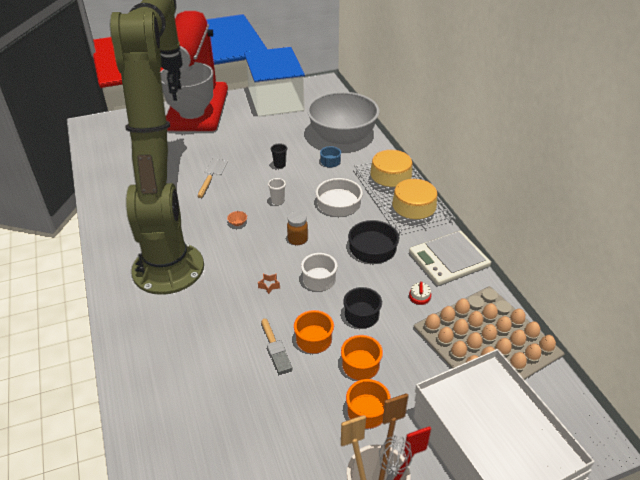

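Both pictures agree. The black mid tin is at scene (261,205) and side (362,307), with three orange look-alikes beside it. The plain mid tin is at scene (323,215). The big tins are at scene (302,267) dark and (395,304) plain, and the minis are at (462,264) plain and (536,315) dark. Next I'll refine the positions by fitting box models, and check the reach.

```bash
cat >> h.py <<'E'
from scipy.optimize import least_squares
DIM={"big":[(.0765,0),(.0815,.05),(.0815,.042)],"mid":[(.05,0),(.055,.064),(.055,.056)],"mini":[(.0225,0),(.031,.08),(.031,.073)]}
A=np.linspace(0,2*np.pi,120)
def model(t,xy): return np.vstack([np.c_[xy[0]+r*np.cos(A),xy[1]+r*np.sin(A),0*A+z] for r,z in DIM[t.split('_')[0]]])
def bbox(c,t,xy):
    p=project(c,model(t,xy)); return np.r_[p.min(0),p.max(0)]
def pick(cam_name,c,t,xy0):
    bs=[d for d in spotter.boxes_of(cam_name,t)]
    if not bs: return None
    b0=bbox(c,t,xy0); b=min(bs,key=lambda d:np.abs(np.array(d["rect"])-b0).sum())
    return np.array(b["rect"])
def fit(obs,t,xy0):
    s=least_squares(lambda q:np.concatenate([bbox(c,t,q)-b for c,b in obs]),xy0,loss="soft_l1",f_scale=2)
    return s.x,np.round(s.fun,1)
def down(a):  # tool pointing down, tool y axis along world direction angle a
    y=np.array([np.cos(a),np.sin(a),0]); z=np.array([0,0,-1.]); x=np.cross(y,z)
    return R.from_matrix(np.c_[x,y,z]).as_rotvec()
E
python3 - <<'E'
from h import *
import json
G={"big_plain":(.624,.138),"big_dark":(.638,-.133),"mid_plain":(.425,-.201),"mid_dark":(.489,-.39),"mini_plain":(.42,.21),"mini_dark":(.486,.41)}
cs={n:snap(n)[1] for n in("scene","side")}; P={}
for t,g in G.items():
    o=[(c,pick(n,c,t,g)) for n,c in cs.items()]; o=[x for x in o if x[1] is not None]
    x,r=fit(o,t,g); P[t]=x.tolist(); print(t,np.round(x,4),np.hypot(*x).round(3),r)
    print('   single',[np.round(fit([k],t,g)[0],3) for k in o])
json.dump(P,open('P.json','w'))
print(ctrl.state()["clock"])
ok={}
for t,x in P.items():
    L=[]
    for k in range(0,360,30):
        a=np.radians(k); L.append((k,*[ctrl.solve_ik([x[0]+s*np.cos(a),x[1]+s*np.sin(a),z],down(a)) is not None for s in(0,.051) for z in (.06,.2)]))
    print(t,[l for l in L if any(l[1:])].__len__(),[l[0] for l in L if l[1] and l[2]],[l[0] for l in L if l[3] and l[4]])
E
```

```text
big_plain [0.6209 0.1269] 0.634 [-0.2 -0.2 -0.4  4.5 -1.9  2.  -0.5  0.4]
   single [array([0.613, 0.124]), array([0.627, 0.132])]
big_dark [ 0.6392 -0.1322] 0.653 [-0.5 -0.3  0.8  4.3 -1.5  0.7  0.5  2. ]
   single [array([ 0.632, -0.138]), array([ 0.643, -0.126])]
mid_plain [ 0.4238 -0.2047] 0.471 [-2.  -0.9  2.5  1.9  0.1 -0.5 -0.3  1.5]
   single [array([ 0.421, -0.207]), array([ 0.425, -0.203])]
mid_dark [ 0.4899 -0.3831] 0.622 [ 2.7  0.5 -1.   0.1 -0.4 -1.3  1.   3. ]
   single [array([ 0.49 , -0.386]), array([ 0.491, -0.379])]
mini_plain [0.4244 0.2062] 0.472 [-2.5 -1.1  4.1  2.   0.2  0.9 -0.3  0.5]
   single [array([0.424, 0.203]), array([0.426, 0.21 ])]
mini_dark [0.4911 0.4089] 0.639 [-0.1  1.5  0.4 -0.5  1.1  0.5 -1.2  2.1]
   single [array([0.49 , 0.408]), array([0.494, 0.417])]
1.7
big_plain 12 [0, 30, 60, 90, 120, 150, 180, 210, 240, 270, 300, 330] [0, 30, 60, 90, 120, 150, 180, 210, 240, 270, 300, 330]
big_dark 12 [0, 30, 60, 90, 120, 150, 180, 210, 240, 270, 300, 330] [0, 30, 60, 90, 120, 150, 180, 210, 240, 270, 300, 330]
mid_plain 11 [0, 30, 60, 90, 120, 210, 240, 270, 300, 330] [0, 30, 60, 90, 120, 210, 240, 270, 300, 330]
mid_dark 12 [0, 30, 60, 90, 120, 150, 180, 210, 240, 270, 300, 330] [0, 30, 60, 90, 120, 180, 210, 240, 270, 300, 330]
mini_plain 11 [0, 30, 60, 90, 120, 150, 180, 240, 270, 300, 330] [0, 30, 60, 90, 120, 150, 180, 240, 270, 300, 330]
mini_dark 12 [0, 30, 60, 90, 120, 150, 180, 210, 240, 270, 300, 330] [0, 30, 60, 90, 120, 150, 180, 210, 240, 270, 300, 330]
```

```bash
cat >> h.py <<'E'
import json
def load(): return {k:np.array(v) for k,v in json.load(open('P.json')).items()}
def save(P): json.dump({k:list(map(float,v)) for k,v in P.items()},open('P.json','w'))
def rad(x): return np.arctan2(x[1],x[0])
def look(t,P,fn=None,z=.25):
    im,c=snap("wrist",fn); b=pick("wrist",c,t,P[t])
    if b is None: print(t,"no box"); return
    if b.min()<3 or b[2]>636 or b[3]>476: print("clipped",b)
    x,r=fit([(c,b)],t,P[t]); print(t,"old",P[t].round(4),"wrist",x.round(4),r, "t",round(ctrl.state()["clock"],1))
    return x
E
python3 - <<'E'
from h import *
P=load()
for t in("big_plain","big_dark","mid_plain"):
    h=P[t] if t[:3]=="big" else P[t]+.051*P[t]/np.hypot(*P[t])
    ctrl.move_ptp([*h,.25],down(rad(P[t])))
    x=look(t,P,"w_"+t+".png")
    if x is not None and np.hypot(*(x-P[t]))<.02: P[t]=x
save(P)
cv2.imwrite("pics/c1.png",np.hstack([cv2.resize(cv2.imread(f"pics/w_{t}.png"),(400,300)) for t in("big_dark","mid_plain")]))
E
```

```text
big_plain old [0.6209 0.1269] wrist [0.6159 0.1182] [-1.7 -1.1  1.7  2.2] t 4.2
big_dark old [ 0.6392 -0.1322] wrist [ 0.6363 -0.134 ] [ 2.3 -1.4 -2.3  1.6] t 5.3
mid_plain old [ 0.4238 -0.2047] wrist [ 0.426 -0.208] [-0.1  0.6  0.1 -0.6] t 6.2
```

View pics/c1.png

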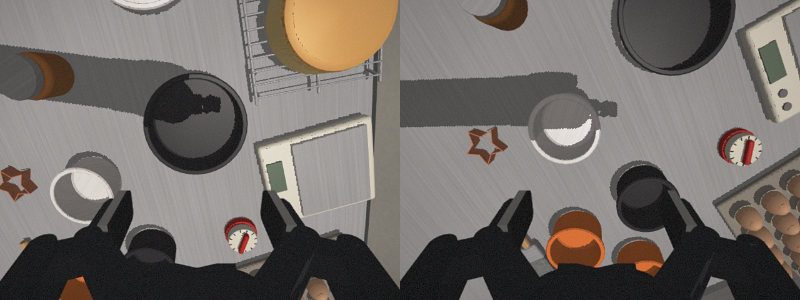

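Both views show the dark big tin at (195,122) and the plain mid tin at (565,128), unobstructed. Grasping the plain mid tin now.

```bash
cat >> h.py <<'E'
def u(x): return np.array(x)/np.hypot(*x)
def pick_mid(t,P):
    h=P[t]+.051*u(P[t]); ctrl.hold(.2)
    eoat.command_gripper(.045)
    s=ctrl.servo_line([*h,.050],attitude=down(rad(P[t])),rate=.15,stop_force=8); print("hit",s,ctrl.state()["eef_pos"])
    eoat.command_gripper(0.0); st=ctrl.state(); print("width",st["gripper_width"],st["finger_force"],st["clock"])
    e=st["eef_pos"]; ctrl.servo_line([e[0],e[1],.22],rate=.15)
    st=ctrl.state(); print("lifted width",st["gripper_width"],st["finger_force"],st["wrist_force"],st["clock"])
E
python3 - <<'E'
from h import *
P=load(); pick_mid("mid_plain",P)
ims=[snap(n)[0] for n in("side","wrist")]
cv2.imwrite("pics/c2.png",cv2.resize(np.hstack(ims)[:,:,::-1],(800,300)))
E
```

```text
hit False [ 0.47247864 -0.2306056   0.05081065]
width 0.006305179339174802 61.21206918382086 8.7667
lifted width 0.006492240924698127 60.40713452588534 [-0.28853162  0.10942232 -1.17131989] 10.05
```

View pics/c2.png

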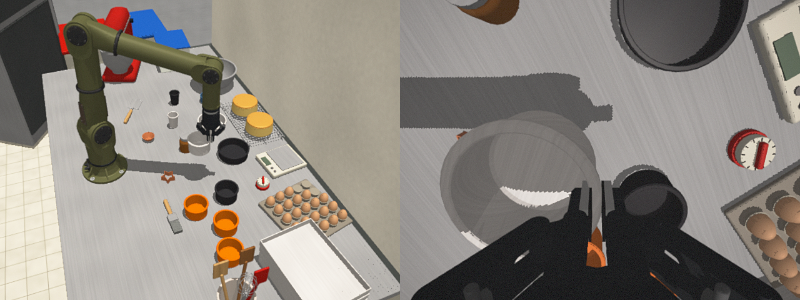

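The side view shows the plain tin held level. The wrist view has it at (520,195), pinched at its rim. I'll recheck big_plain on the way, then place.

```bash
cat >> h.py <<'E'
def place_mid(B):
    h=B+.051*u(B)
    ctrl.move_ptp([*h,.20],down(rad(B))); ctrl.hold(.2)
    ctrl.servo_line([*h,.075],rate=.15)
    s=ctrl.servo_line([*h,.049],rate=.03,stop_force=5); st=ctrl.state(); print("down",s,st["eef_pos"],st["clock"])
    eoat.command_gripper(.022)
    e=ctrl.state()["eef_pos"]; ctrl.servo_line([e[0],e[1],.20],rate=.15); print(ctrl.state()["clock"])
E
python3 - <<'E'
from h import *
P=load()
ctrl.move_ptp([.60,.01,.28],down(.02)); ctrl.hold(.3)
x=look("big_plain",P,"w3.png")
n=P["big_plain"] if x is None else (x+P["big_plain"])/2
for c in("scene","side"):
    k=snap(c)[1]; b=pick(c,k,"big_plain",P["big_plain"]); print(c,None if b is None else (b,bbox(k,"big_plain",n)))
E
```

```text
big_plain old [0.6159 0.1182] wrist [ 0.437  -0.0535] [-5.  -2.1 57.2 94.5] t 11.6
scene (array([358.4, 279.1, 431.4, 333. ]), array([348.10802362, 240.55452206, 413.34145087, 297.11630663]))
side (array([317.2, 176.6, 365.5, 216.9]), array([297.37666887, 198.85165812, 346.52073297, 240.63985119]))
```

View pics/w3.png

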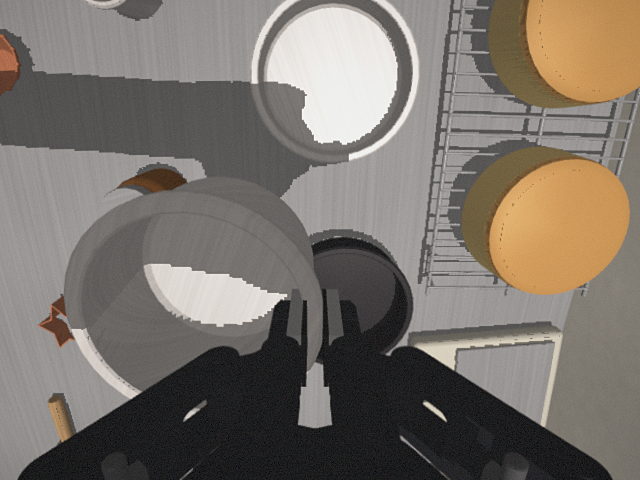

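big_plain's rim spans columns 251 to 418, with its bottom at row 161, and the top is slightly clipped. The box found in this picture belonged to the held mid tin, so I'll fit from the picture instead.

```bash
python3 - <<'E'
from h import *
P=load()
c=cam("wrist"); o=np.array([251,-6,418,161])
m=np.array([1,0,1,1.])
x1=least_squares(lambda q:m*(bbox(c,"big_plain",q)-o),P["big_plain"]);print(x1.x,bbox(c,"big_plain",x1.x))
obs=[(cam("scene"),np.array([358.4,279.1,431.4,333.])),(cam("side"),np.array([317.2,176.6,365.5,216.9]))]
x2,_=fit(obs,"big_plain",P["big_plain"]); print(x2,[fit([k],"big_plain",x2)[0] for k in obs])
print(P["big_plain"])
B=x1.x if np.hypot(*(x1.x-x2))<.012 else None
P["big_plain"]=B; save(P); place_mid(B)
ims=[snap(n)[0] for n in("side","wrist")]
cv2.imwrite("pics/c4.png",cv2.resize(np.hstack([ims[0][120:360,200:520].repeat(2,0).repeat(2,1),ims[1]])[:,:,::-1],(800,300)))
E
```

```text
[0.61608823 0.12343466] [248.6213327  -22.55490807 420.39173337 161.34146406]
[0.63001431 0.12653555] [array([0.61573022, 0.11986014]), array([0.63227237, 0.12616062])]
[0.61587977 0.11820319]Traceback (most recent call last):
  File "<stdin>", line 10, in <module>
  File "h.py", line 46, in save
    def save(P): json.dump({k:list(map(float,v)) for k,v in P.items()},open('P.json','w'))
                                   ~~~^^^^^^^^^
TypeError: 'NoneType' object is not iterable
```

Two wrist views and the scene camera agree on about (0.617, 0.122). The side box is partly hidden by the arm, so I'm leaving it out.

```bash
python3 - <<'E'
from h import *
P=dict(big_plain=(.6175,.122),big_dark=(.6363,-.134),mid_dark=(.4899,-.3831),mini_plain=(.4244,.2062),mini_dark=(.4911,.4089))
save(P); P=load(); place_mid(P["big_plain"])
B=P["big_plain"]; ctrl.move_ptp([*(B-[0,.03]),.25],down(rad(B)))
im,c=snap("wrist")
for t in("big_plain","mid_plain"): print(t,[(d["confidence"],np.round(d["rect"])) for d in spotter.boxes_of("wrist",t)],bbox(c,t,B))
side=snap("side")[0]
cv2.imwrite("pics/c4.png",cv2.resize(np.hstack([side[120:360,200:520].repeat(2,0).repeat(2,1),im])[:,:,::-1],(800,300)))
E
```

```text
down True [0.66748874 0.13194501 0.05365874] 14.3833
15.8167
big_plain [(0.86, array([233.,  77., 408., 250.]))] [234.91459406  74.61536197 408.36779269 248.60406082]
mid_plain [(0.7, array([258., 106., 384., 227.]))] [261.11442734 106.3058896  382.8737835  228.0684001 ]
```

View pics/c4.png

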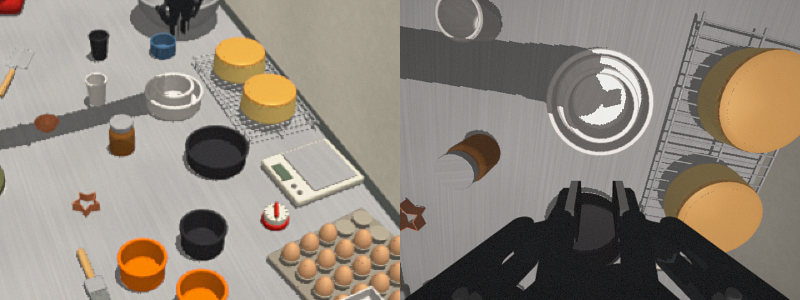

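Both views show the mid tin centred in big_plain, with boxes within about 2 px of prediction. mini_plain is next.

```bash
cat >> h.py <<'E'
def do_mini(t,P,M,check=True):
    eoat.command_gripper(.085)
    ctrl.move_ptp([*P[t],.25],down(rad(P[t]))); ctrl.hold(.3)
    x=look(t,P,"w_"+t+".png")
    if x is None or np.hypot(*(x-P[t]))>.02: raise SystemExit("look "+t)
    ctrl.servo_line([*x,.12],attitude=down(rad(x)),rate=.2)
    s=ctrl.servo_line([*x,.059],rate=.08,stop_force=6); print("hit",s)
    if s: raise SystemExit("hit")
    eoat.command_gripper(.0); st=ctrl.state(); print("width",st["gripper_width"],st["finger_force"],st["eef_pos"])
    ctrl.servo_line([*x,.24],rate=.2); st=ctrl.state(); print("lift",st["gripper_width"],st["finger_force"],st["clock"])
    if st["gripper_width"]<.04: raise SystemExit("lost")
    ctrl.move_ptp([*M,.24],down(rad(M))); ctrl.hold(.2)
    ctrl.servo_line([*M,.09],rate=.15)
    s=ctrl.servo_line([*M,.061],rate=.03,stop_force=4); st=ctrl.state(); print("down",s,st["eef_pos"],st["clock"])
    eoat.command_gripper(.075)
    ctrl.servo_line([*M,.24],rate=.15)
E
python3 - <<'E'
from h import *
P=load(); do_mini("mini_plain",P,P["big_plain"])
B=P["big_plain"]; ctrl.move_ptp([*(B-[0,.03]),.25],down(rad(B)))
im,c=snap("wrist"); print(ctrl.state()["clock"])
for t in("big_plain","mid_plain","mini_plain"): print(t,[(d["confidence"],np.round(d["rect"])) for d in spotter.boxes_of("wrist",t)],bbox(c,t,B))
side=snap("side")[0]
cv2.imwrite("pics/c5.png",cv2.resize(np.hstack([side[120:360,200:520].repeat(2,0).repeat(2,1),im])[:,:,::-1],(800,300)))
E
```

```text
mini_plain old [0.4244 0.2062] wrist [0.4195 0.2045] [-0.7 -0.1  0.7  0.2] t 18.4
hit False
width 0.060144481271927126 62.72926524979994 [0.42005287 0.20496843 0.06037448]
lift 0.06026708732030073 64.73368263803422 21.5
down True [0.61724153 0.12191458 0.06656197] 24.4583
26.375
big_plain [(0.72, array([234.,  74., 406., 246.]))] [234.75098702  71.16287693 408.83650169 246.14268024]
mid_plain [(0.9, array([259., 103., 386., 225.]))] [261.01898326 102.95514716 383.23731867 225.43169588]
mini_plain [(0.82, array([284., 134., 357., 208.]))] [286.4239452  132.51860927 358.64376457 205.2265603 ]
```

View pics/c5.png

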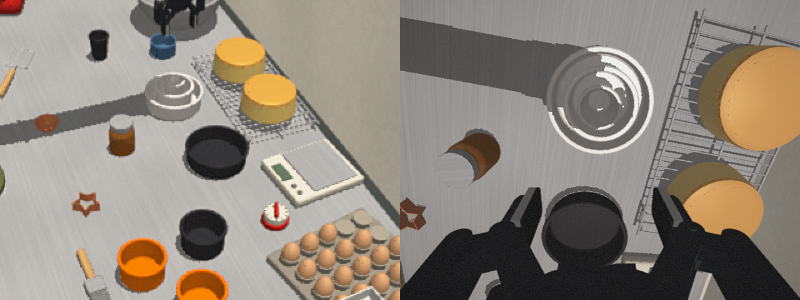

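The plain set is concentric at wrist (600,100). Next is the dark set, starting with mid_dark.

```bash
python3 - <<'E'
from h import *
P=load()
t="big_dark"; ctrl.move_ptp([*(P[t]-[0,.03]),.25],down(rad(P[t]))); ctrl.hold(.3)
x=look(t,P); 
if x is not None and np.hypot(*(x-P[t]))<.015: P[t]=(x+P[t])/2
t="mid_dark"; ctrl.move_ptp([*(P[t]+.051*u(P[t])),.25],down(rad(P[t]))); ctrl.hold(.3)
x=look(t,P,"w6.png")
if x is not None and np.hypot(*(x-P[t]))<.02: P[t]=x
save(P)
E
```

```text
big_dark old [ 0.6363 -0.134 ] wrist [ 0.6348 -0.1333] [ 1.6 -1.6 -1.6  2.1] t 28.0
mid_dark old [ 0.4899 -0.3831] wrist [ 0.4922 -0.3876] [ 1.2 -0.9 -1.2  0.7] t 29.4
```

View pics/w6.png

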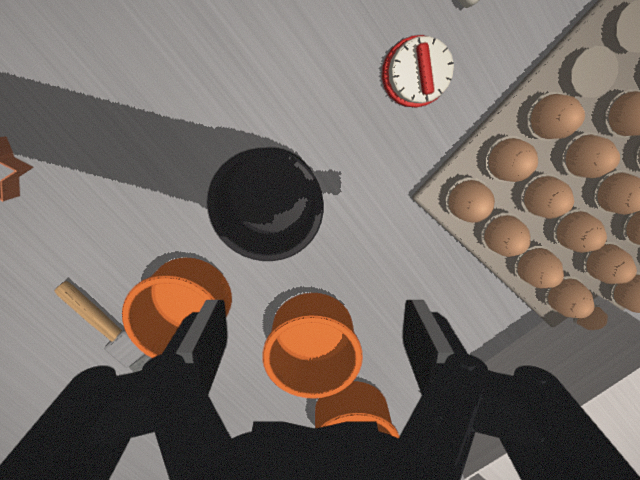

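The black mid tin is at (265,204), with free table around its outer rim. The eggs start at about column 415 and the orange tins are clear.

```bash
python3 - <<'E'
from h import *
P=load(); pick_mid("mid_dark",P)
if not .003<ctrl.state()["gripper_width"]<.012: raise SystemExit("grasp?")
B=P["big_dark"]; place_mid(B)
ctrl.move_ptp([*(B-[0,.03]),.25],down(rad(B)))
im,c=snap("wrist"); print(ctrl.state()["clock"])
for t in("big_dark","mid_dark"): print(t,[(d["confidence"],np.round(d["rect"])) for d in spotter.boxes_of("wrist",t)],bbox(c,t,B))
side=snap("side")[0]
cv2.imwrite("pics/c7.png",cv2.resize(np.hstack([side[120:360,200:520].repeat(2,0).repeat(2,1),im])[:,:,::-1],(800,300)))
E
```

```text
hit False [ 0.53281125 -0.41974253  0.05113002]
width 0.007292571334852321 57.512483343161875 31.9583
lifted width 0.007062890185975169 57.51196627796162 [ 0.35289153  0.11276542 -1.16859987] 33.2417
down True [ 0.68538993 -0.14418092  0.05374358] 36.3083
37.7333
38.175
big_dark [(0.96, array([220.,  74., 394., 246.]))] [221.75719855  73.94326221 395.24950095 248.07662951]
mid_dark [(0.83, array([250., 108., 368., 229.])), (0.75, array([102., 382., 173., 417.])), (0.52, array([192., 444., 220., 468.]))] [247.43561176 105.62165499 369.22568372 227.49145338]
```

View pics/c7.png

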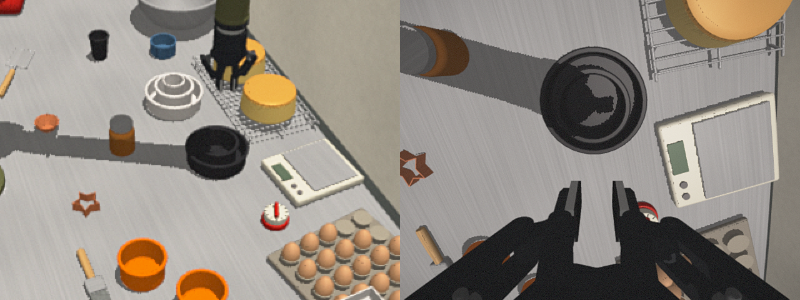

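The mid_dark tin is centred in big_dark. The last item is mini_dark.

```bash
python3 - <<'E'
from h import *
P=load(); B=P["big_dark"]; do_mini("mini_dark",P,B)
ctrl.move_ptp([*(B-[0,.03]),.25],down(rad(B)))
im,c=snap("wrist"); print(ctrl.state()["clock"])
for t in("big_dark","mid_dark","mini_dark"): print(t,[(d["confidence"],np.round(d["rect"])) for d in spotter.boxes_of("wrist",t)],bbox(c,t,B))
side=snap("side")[0]
cv2.imwrite("pics/c8.png",cv2.resize(np.hstack([side[120:360,200:520].repeat(2,0).repeat(2,1),im])[:,:,::-1],(800,300)))
E
```

```text
mini_dark old [0.4911 0.4089] wrist [0.4887 0.4128] [-0.6  2.3  0.6 -1.8] t 41.5
hit False
width 0.05993381965841323 65.82801575619669 [0.4892353  0.41325271 0.06017215]
lift 0.06029907485826086 65.85783179596547 44.5917
down True [ 0.63531304 -0.13363034  0.06624558] 48.725
50.65
big_dark [(0.93, array([223.,  71., 397., 244.]))] [221.69107044  71.10465264 395.91229349 246.23030386]
mid_dark [(0.93, array([249., 107., 370., 228.])), (0.76, array([114., 434., 160., 480.]))] [247.4420076  102.92138961 369.76063361 225.50396112]
mini_dark [] [272.17850305 132.51059741 344.46120857 205.28213827]
```

View pics/c8.png

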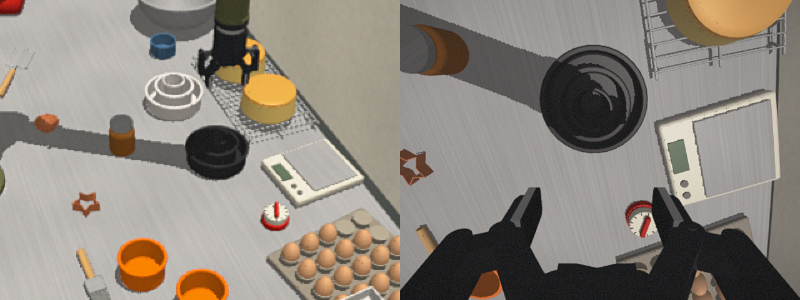

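Black on black is hard to read here, so I'll take one brightened close-up before handing in.

```bash
python3 - <<'E'
from h import *
B=load()["big_dark"]
im,c=snap("wrist"); s,cs=snap("side")
def g(a): return (255*np.clip(a/110.,0,1)**.6).astype(np.uint8)
for a,k in((im,c),(s,cs)):
    p=project(k,model("mini",B)).reshape(3,-1,2)[1]; p=p.mean(0)
    print(p)
p=project(cs,[[*B,.05]])[0].astype(int)
w=cv2.resize(g(im[60:260,210:410]),(400,400)); q=cv2.resize(g(s[p[1]-35:p[1]+35,p[0]-35:p[0]+35]),(400,400),interpolation=cv2.INTER_CUBIC)
cv2.imwrite("pics/c9.png",np.hstack([w,q])[:,:,::-1])
E
```

```text
[308.619393   174.70251701]
[372.66835834 230.53592539]
```

View pics/c9.png

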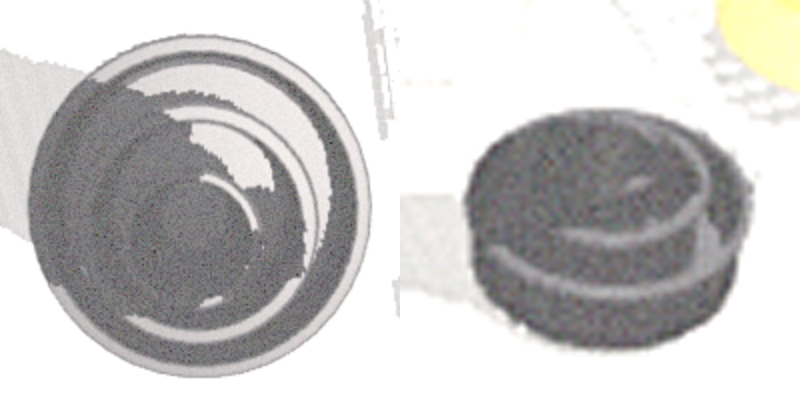

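The mini's rim shows about 4 mm from the mid tin's centre. It touched down at the same height as the plain one (66.2 mm against 66.6 mm), so it is seated.

```bash
python3 - <<'E'
from h import *
print(ctrl.hand_in(), ctrl.state()["clock"])
E
```

```text
the job is handed in; nothing more can be done
the job is handed in; nothing more can be done
```

I nested both sets, plain and dark, and handed the job in after about 51 s on the robot clock. The final views show every tin upright and seated, centred to about 4 mm at worst, with the bystanders untouched, but the hand-in returned no verdict.

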